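Tip the filter disc out from under the lens tray's cover

ROBOT

A 6-joint arm with a two-finger parallel gripper is mounted at the origin on a cart in front of the work surface, level with it; the furniture and walls round the work are solid. World frame = base frame: x ahead of the robot, y to its left, z up, the work surface at z = 0. Lengths are in mm, angles in degrees, forces in N, time in s.
With the tool pointing down it reaches from about 300 to 850 mm from the base axis. Payload 4.2 kg.
Tool frame: the origin (TCP) lies at the very end of the fingers, on their centre line; the grasp point (between the pads) lies env.grip_point_offset behind it (env.grip_point_offset is the distance from the TCP to the grasp point, in mm); z points along the fingers, y is the direction in which the jaws open and shut (so a half turn about z gives the same grasp; the last joint's range is limited). The gripper opens to 91 mm and grips with 3 to 60 N. Pads are 32 mm wide; open, the fingers measure 118 mm over their backs; the gripper's body (76 mm by 178 mm) begins 60 mm behind the grasp point.
Start: joints at [64.859, 18.312, 89.639, -0, 72.044, -1.146], TCP at [233.836, 525.323, 213.976] pointing down, gripper open.
Joint ranges: [-177.97, 177.97], [-48.28, 115.42], [12.27, 149.76], [-77.06, 257.06], [2.81, 150.46], [-146.56, 146.56]. Speed limits (degrees/s): [147.25, 147.25, 180, 180, 180, 180].

INTERFACE

Orientations are given as [roll, pitch, yaw] about the fixed x, y, z axes, in that order (R = Rz(yaw) Ry(pitch) Rx(roll)).
In Python, from workcell import env, grab_frame, camera_params gives the robot as it stands. The module is installed in compiled form; this text tells all that it offers.
- The arm moves only by the shell command python3 -m creep 'ROWS' [OPENING] [FORCE]. ROWS is a JSON object of lists of equal length, an entry for each row: "offset": the shift along the tool's x, y, z in m, a list of three; "rotation": the turn, a rotation vector about the tool's x, y, z in degrees, a list of three. A call has 1 to 5 rows; each row shifts and turns the commanded pose from where the row before left it, along the tool's axes as they then stand; what a row does not reach is not made up. A row lasts 1/8 s, in which the tool goes at most 62.5 mm and 10.7 degrees, less where a joint would pass 70% of its speed; a pose out of reach is approached as far as the arm can. A call is refused whole if a number of a shift passes 0.0625 or a number of a turn 10.7, either way. A call with a gripper value outside its range is refused whole. OPENING is the closure, from 0 (fully open) to 1 (shut), set as the call begins (- or left out, the last holds). The fingers move at their own pace and stop on an object; FORCE is the grip in N (left out, the last holds). Time passes only in rows, so rows that do not move let the fingers close. It gives the time, the measured TCP pose, the force and the opening at its end, in the units of the state.
- env.state(): the state, without advancing time (a new reading comes with each control period).
- grab_frame(name): name is "side" or "top" or "wrist"; returns the picture (384x512x3 uint8, red, green, blue); there is no depth.
- camera_params(name): a dict with "mtx" (3x3 intrinsics, pixels), "k1" (the pictures are not rectified: a ray, as slopes to the right and down, at radius r is drawn at 1 + k1 r^2 times it, then the intrinsics apply), "R" (3x3) and "t" (3): a world point X has camera coordinates R X + t. Camera axes: x right, y down, z forward; pixel columns grow to the right and rows downward; lengths in mm; the calibration is good to about 2 mm. A picture is of the moment at which its call begins: read the wrist's pose just before it. camera_params takes no time and is no camera call; for the wrist camera it gives the pose at the moment of the call.
- env.job_done(): hands the job in, once; it reports no verdict.
The state is a dict: "time_s": time; "qpos": joint angles; "qvel": joint speeds; "effort": joint torques, N m; "ee_pos": TCP position; "ee_rot": TCP orientation; "force": force on the tool from outside, world axes, zero at the start; "torque": the same for the moment, N m; "gripper_width": finger opening in mm.
Only numpy, scipy, OpenCV 4.12 (cv2) and the standard library are available. Lean on these libraries where they do the work, as an engineer would, in place of code of your own. Each camera call takes 0.05 s, during which the arm holds its last target.

TASK

The flat filter disc has slid back under the clear cover of the small metal lens tray. Lift the tray by its handle so that it tips and the disc slides down into the open pocket at the narrow end, and set the tray back down flat. Then take the disc out of the pocket by its edge and lay it flat, glass side up as it is, gently in the middle of the booklet of lens tissue beside the tray.

Things in the scene. Friction and masses are not known exactly. Their poses are not given: they have to be found in the camera images.
- lens_tray: Aluminium tray 200 (x) x 106 (y) (all in mm); origin under its centre, +x to the handle, about facing the robot. Floor at z=9, walls to 23. Clear cover over x=-30..100, top z=26. Walls funnel to a 48 throat ending x=-54, then the pocket: floor tongue 26 wide, no side walls, curved end stop 16 high at x=-100. A disc home in it: centre x=-77, y=0, overhanging 7 each side, so fingers fit beside it.
- handle (a point): Black upright tab on the tray's wide end: 10 mm thick (x), 40 wide (y), tray z=30..64, on a foot 24 x 50. This point: its middle, 50 above the tray's underside, at tray x=+80; same axes as the tray. Gripped, the tray turns with the hand. Tip it about the narrow end's lower edge (x=-98): the disc slides from 9 to 14 degrees on; hold 20 to 30 degrees for 1 s to bring it home.
- filter_disc: Loose flat round disc, 40 mm diameter, 6 mm thick, 20 g, black mount with a round glass window in its upper face. Origin: centre of its underside, z up. Starts on the tray floor under the clear cover. Once home in the pocket its underside is 9 mm above the worktop; grip it across tray y, fingertips 3 to 7 mm above the worktop.
- booklet: Cream-coloured flat booklet of lens tissue, 66 (x) x 104 (y) x 8 mm thick, fixed on the worktop left or right of the tray. Origin: centre of its underside, z up; its top face is 8 mm above the worktop.
Mind the look-alikes: they are no part of the job. What is shaped like the lens_tray but brown is not meant. Several things look just like the booklet: the one meant starts nearest to the robot's base.

How it is judged:
By the outcome, as a careful person would: the job done as asked, in the order asked, and still so for the second after the job is handed in, with the robot touching nothing.
It also fails if it takes over 56 s, if anything falls off the work surface, if the arm or the gripper's body presses on something with over 40 N, if the wrist force passes 120 N, or if a joint passes its speed limit or range.

## Working session

There is one attempt and no reset: what is moved stays moved. The work goes in short steps, Python scripts to look and compute and a shell command to move; the robot and the scene stay as the last step left them, time stands still between calls to the robot, and variables do not carry over. Pictures are saved under pics/ and viewed, and the job is handed in when it is done.

```bash
mkdir -p pics; ls; python3 - <<'E'
from workcell import env, grab_frame, camera_params
import cv2
s=env.state(); print(s); print(env.grip_point_offset)
for n in ["top","side","wrist"]:
    p=camera_params(n); print(n,p)
    im=grab_frame(n); cv2.imwrite(f"pics/{n}0.png",im[:,:,::-1])
E
```

```text
pics
{'time_s': 0.0, 'qpos': array([ 6.48588876e+01,  1.83512318e+01,  8.97040220e+01, -4.93981728e-04,
        7.20433049e+01, -1.14727066e+00]), 'qvel': array([ 0.01677555, -0.10040215, -0.04857153,  0.07638662, -0.06322758,
       -0.00583874]), 'effort': array([-1.77232710e-04, -4.12455153e+01, -2.31971937e+01,  7.28561310e-02,
        4.57430386e-02, -1.28374877e-04]), 'ee_pos': array([233.62589185, 524.86965108, 213.14052879]), 'ee_rot': array([-1.79901452e+02, -1.50381063e-03,  1.56006310e+02]), 'force': array([-0.0137192 , -0.08454647, -0.25982583]), 'torque': array([ 0.01620767, -0.08246678, -0.00993403]), 'gripper_width': 91.33361984165127}
18.8
top {'mtx': array([[359.70135949,   0.        , 253.14572036],
       [  0.        , 359.70135949, 192.97712202],
       [  0.        ,   0.        ,   1.        ]]), 'k1': -0.061987179001887445, 'R': array([[-0.00264824, -0.99999123,  0.00324386],
       [-0.99884891,  0.00248983, -0.0479025 ],
       [ 0.047894  , -0.00336699, -0.99884675]]), 't': array([ 159.05605416,  530.37812184, 1426.2055954 ])}
side {'mtx': array([[434.43204
[... 154 characters left out ...]
0728034095, 'R': array([[-8.71094538e-01, -4.91115363e-01,  7.70857986e-05],
       [-2.36435845e-01,  4.19230224e-01, -8.76552401e-01],
       [ 4.30456033e-01, -7.63578235e-01, -4.81306434e-01]]), 't': array([ 537.23534641,  119.90912527, 1311.23221039])}
wrist {'mtx': array([[323.16075213,   0.        , 252.36376028],
       [  0.        , 323.16075213, 199.30998663],
       [  0.        ,   0.        ,   1.        ]]), 'k1': -0.07983803856582461, 'R': array([[ 4.06022522e-01,  9.13862809e-01, -6.91945295e-04],
       [ 8.76412021e-01, -3.89168653e-01,  2.83636614e-01],
       [ 2.58935669e-01, -1.15769282e-01, -9.58931589e-01]]), 't': array([-574.82167382,  -32.5494182 ,  390.83922203])}
```

View pics/top0.png

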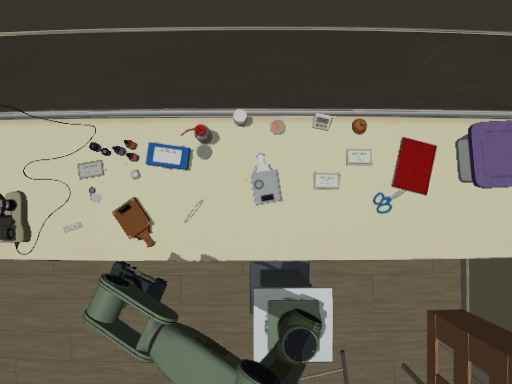

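View pics/side0.png

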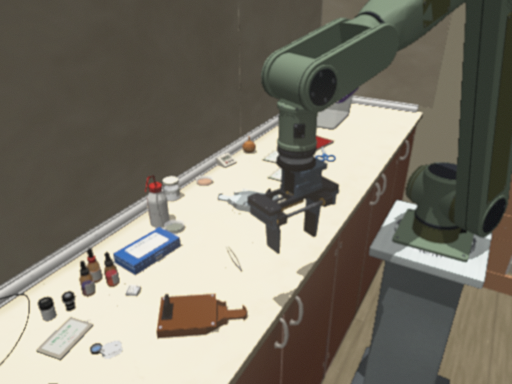

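View pics/wrist0.png

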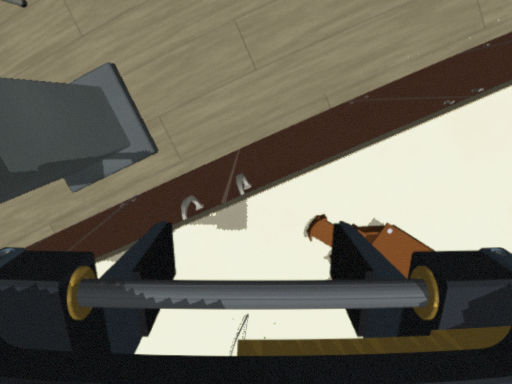

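The top view shows the grey tray near pixel (265,183) with its handle near (267,198). The cream booklets are at (327,181), (358,157) and (90,170), and the first is nearest to the base. Next I enlarge this area.

```bash
cat > h.py <<'E'
import numpy as np, cv2
from scipy.spatial.transform import Rotation as Ro
from workcell import env, grab_frame, camera_params
def px2w(n,uv,z,p=None):
    p=p or camera_params(n); K=p["mtx"]
    d=np.array([(uv[0]-K[0,2])/K[0,0],(uv[1]-K[1,2])/K[1,1]]); s=d.copy()
    for _ in range(20): s=d/(1+p["k1"]*(s@s))
    r=p["R"].T@np.array([s[0],s[1],1]); c=-p["R"].T@p["t"]
    return c+r*(z-c[2])/r[2]
def w2px(n,X,p=None):
    p=p or camera_params(n); K=p["mtx"]; c=p["R"]@np.asarray(X,float)+p["t"]; s=c[:2]/c[2]
    s=s*(1+p["k1"]*(s@s)); return K[:2,:2]@s+K[:2,2]
def crop(src,dst,x0,y0,x1,y1,f):
    im=cv2.imread(src)[y0:y1,x0:x1]; cv2.imwrite(dst,cv2.resize(im,None,fx=f,fy=f,interpolation=cv2.INTER_CUBIC))
def snap(n,name):
    s=env.state(); p=camera_params(n); im=grab_frame(n); cv2.imwrite(f"pics/{name}.png",im[:,:,::-1]); return s,p
def rep(s=None):
    s=s or env.state(); print("t",round(s['time_s'],2),np.round(s['ee_pos'],1),np.round(s['ee_rot'],2),"F",np.round(s['force'],1),"w",round(s['gripper_width'],1),"q",np.round(s['qpos'],1))
E
python3 - <<'E'
from h import *
crop("pics/top0.png","pics/top0c.png",235,140,375,220,5.7)
for uv,z in [((327,181),8),((358,157),8),((90,170),8),((267,198),60),((262,158),10)]: print(uv,px2w("top",uv,z))
E
```

```text
(327, 181) [ 578.6033099  -140.23060119    8.        ]
(358, 157) [ 676.15362205 -268.36535588    8.        ]
(90, 170) [626.34512068 821.9019288    8.        ]
(267, 198) [508.93343281 104.34943388  60.        ]
(262, 158) [671.86450864 121.644928    10.        ]
```

View pics/top0c.png

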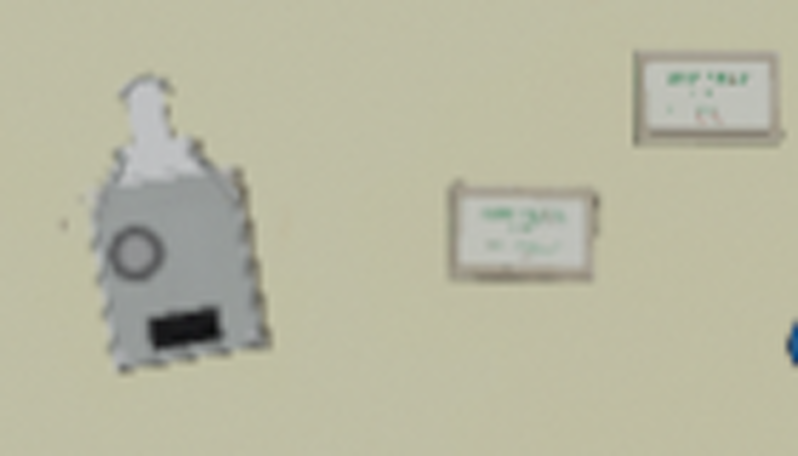

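```bash
python3 - <<'E'
from h import *
s=env.state(); p=camera_params("wrist"); Rt=Ro.from_euler('xyz',s['ee_rot'],degrees=True).as_matrix()
C=-p["R"].T@p["t"]; print("cam in tool",Rt.T@(C-s['ee_pos'])); print("cam axes in tool (cols)",np.round(Rt.T@p["R"].T,3)); rep(s)
f=lambda u,v:(235+u/5.7-.4,140+v/5.7-.4)
for nm,uv,z in [("tip",(146,78),20),("wideL",(122,368),20),("wideR",(268,346),20),("h1",(150,320),62),("h2",(216,310),62),("h3",(154,348),32),("h4",(219,339),32),("disc",(136,253),15)]+[("b%d"%i,q,8) for i,q in enumerate([(452,186),(598,193),(592,278),(448,278)])]:
  print(nm,np.round(px2w("top",f(*uv),z),1))
E
```

```text
cam in tool [  80.02717499    0.21684442 -170.4323833 ]
cam axes in tool (cols) [[ 0.001 -0.959 -0.284]
 [ 1.     0.     0.001]
 [-0.001 -0.284  0.959]]
t 0.15 [233.7 525.  213.3] [-179.92   -0.    156.01] F [-0.3 -0.6 -0.1] w 90.9 q [64.9 18.3 89.7 -0.  72.  -1.1]
tip [689.4 129.   20. ]
wideL [485.9 146.5  20. ]
wideR [501.   44.6  20. ]
h1 [517.7 127.9  62. ]
h2 [524.3  83.1  62. ]
h3 [499.5 124.4  32. ]
h4 [505.6  79.4  32. ]
disc [566.6 136.4  15. ]
b0 [614.2 -87.6   8. ]
b1 [ 609.1 -191.5    8. ]
b2 [ 548.7 -186.3    8. ]
b3 [548.9 -84.    8. ]
```

```bash
cat >> h.py <<'E'
def plan(P,rpy,N,s=None):
    s=s or env.state(); R0=Ro.from_euler('xyz',s['ee_rot'],degrees=True); R1=Ro.from_euler('xyz',rpy,degrees=True)
    rv=(R0.inv()*R1).as_rotvec(); d=(np.array(P)-s['ee_pos'])/N
    for i in range(N):
        Ri=R0*Ro.from_rotvec(rv*i/N); print(i,"off",np.round(Ri.inv().apply(d)/1000,4).tolist(),"rot",np.round(np.degrees(rv/N),2).tolist())
E
python3 - <<'E'
from h import *
plan([560,20,230],[180,0,99.5],11)
E
```

```text
0 off [-0.0458, -0.0299, -0.0015] rot [-0.01, 0.0, 5.14]
1 off [-0.0483, -0.0257, -0.0015] rot [-0.01, 0.0, 5.14]
2 off [-0.0504, -0.0212, -0.0015] rot [-0.01, 0.0, 5.14]
3 off [-0.0521, -0.0166, -0.0015] rot [-0.01, 0.0, 5.14]
4 off [-0.0533, -0.0119, -0.0015] rot [-0.01, 0.0, 5.14]
5 off [-0.0542, -0.0071, -0.0015] rot [-0.01, 0.0, 5.14]
6 off [-0.0546, -0.0022, -0.0015] rot [-0.01, 0.0, 5.14]
7 off [-0.0546, 0.0027, -0.0015] rot [-0.01, 0.0, 5.14]
8 off [-0.0541, 0.0076, -0.0015] rot [-0.01, 0.0, 5.14]
9 off [-0.0532, 0.0124, -0.0015] rot [-0.01, 0.0, 5.14]
10 off [-0.0519, 0.0171, -0.0015] rot [-0.01, 0.0, 5.14]
```

```bash
python3 -m creep '{"offset":[[-0.046,-0.030,-0.0015],[-0.048,-0.026,-0.0015],[-0.050,-0.021,-0.0015],[-0.052,-0.017,-0.0015],[-0.053,-0.012,-0.0015]],"rotation":[[0,0,5.1],[0,0,5.1],[0,0,5.1],[0,0,5.1],[0,0,5.1]]}' 0
python3 -m creep '{"offset":[[-0.054,-0.007,-0.0015],[-0.055,-0.002,-0.0015],[-0.055,0.003,-0.0015],[-0.054,0.008,-0.0015],[-0.053,0.012,-0.0015]],"rotation":[[0,0,5.1],[0,0,5.1],[0,0,5.1],[0,0,5.1],[0,0,5.1]]}'
python3 -m creep '{"offset":[[-0.052,0.017,-0.0015],[0,0,0]],"rotation":[[0,0,5.1],[0,0,0]]}'
python3 - <<'E'
from h import *
s,p=snap("wrist","w1"); rep(s); import pickle; pickle.dump(p,open("w1.pkl","wb"))
E
```

```text
time_s: 0.78
ee_pos: [382.1, 294.3, 221.4]
ee_rot: [180.0, 0.0, 130.4]
force: [0.8, -0.4, 0.8]
gripper_width: 91.3
time_s: 1.4
ee_pos: [532.2, 65.6, 228.8]
ee_rot: [-180.0, -0.0, 104.8]
force: [0.2, 1.6, -0.0]
gripper_width: 91.3
time_s: 1.65
ee_pos: [562.8, 18.5, 229.7]
ee_rot: [-180.0, 0.0, 99.6]
force: [-1.2, -0.6, 0.8]
gripper_width: 91.2
t 1.65 [562.8  18.5 229.7] [-1.7998e+02  4.0000e-02  9.9640e+01] F [-1.2 -0.6  0.8] w 91.2 q [ 0.7 16.7 89.7 -0.  73.6 -8.9]
```

View pics/w1.png

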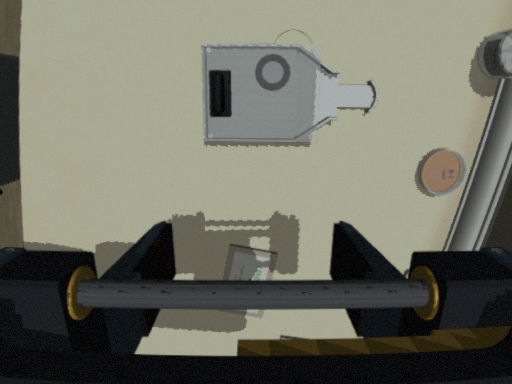

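The wrist view shows the whole tray: the handle at about (220,93), the disc under the cover at (272,72) and the pocket tip at (373,96). Now an enlarged crop.

```bash
python3 - <<'E'
from h import *
crop("pics/w1.png","pics/w1c.png",195,30,395,160,4)
E
```

```text
(no output)
```

View pics/w1c.png

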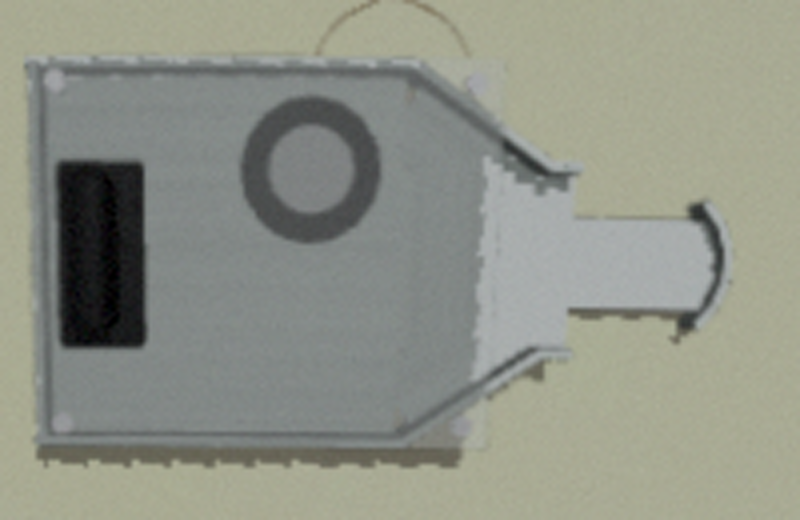

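```bash
python3 - <<'E'
from h import *
import pickle
from scipy.optimize import least_squares
p=pickle.load(open("w1.pkl","rb"))
pts=[((100,-53,23),(29,62)),((100,53,23),(40,441)),((-54,-25,23),(577,167)),((-54,25,23),(570,353)),((-100,0,25),(732,258)),
((92,-25,30),(57,162)),((68,-25,30),(145,162)),((68,25,30),(146,347)),((92,25,30),(62,347)),((-54,-13,9),(574,217)),((-54,13,9),(568,310))]
f=lambda uv:(195+(uv[0]+.5)/4-.5,30+(uv[1]+.5)/4-.5)
T=np.array([a for a,_ in pts]);U=np.array([f(b) for _,b in pts])
def world(v,X): 
    return Ro.from_euler('z',v[2],degrees=True).apply(X)+[v[0],v[1],0]
def r(v): return (np.array([w2px("wrist",X,p) for X in world(v,T)])-U).ravel()
o=least_squares(r,[590,112,-170],loss='soft_l1'); v=o.x; print("tray",v); print(np.round(r(v).reshape(-1,2),2).tolist())
print("handle",world(v,np.array([[80,0,50.]])),"pocket",world(v,np.array([[-77,0,9.]])),"pivot",world(v,np.array([[-98,0,0.]])))
d=px2w("wrist",f((311,169)),15,p);print("disc w",d,"tray",Ro.from_euler('z',-v[2],degrees=True).apply(d-[v[0],v[1],0]))
# top check
for X in world(v,np.array([[100,-53,23],[100,53,23],[-100,0,25.]])): u=w2px("top",X); print((u-[235,140])*5.7)
E
```

```text
tray [ 591.90556555  116.58092761 -170.51252343]
[[-0.51, -1.43], [-0.27, 1.47], [2.37, 0.23], [1.25, -0.43], [2.8, 1.55], [-0.36, -0.26], [-0.2, -0.33], [0.09, 0.49], [-0.37, 0.5], [-0.73, -0.29], [-0.62, -0.55]]
handle [[512.99983329 103.39436565  50.        ]] pocket [[667.85233286 129.27299349   9.        ]] pivot [[688.56508757 132.734466     0.        ]]
disc w [566.17641131 137.00829667  15.        ] tray [ 22.01013735 -24.38894501  15.        ]
[111.30396045 367.64184973]
[261.37256953 342.12869847]
[138.07214619  73.03416668]
```

```bash
python3 - <<'E'
from h import *
plan([513,103.4,110],[180,0,99.5],3)
print(w2px("wrist",env.state()['ee_pos']))
E
```

```text
0 off [0.0301, -0.0112, 0.0399] rot [-0.02, -0.01, 0.09]
1 off [0.0301, -0.0113, 0.0399] rot [-0.02, -0.01, 0.09]
2 off [0.03, -0.0114, 0.0399] rot [-0.02, -0.01, 0.09]
[251.40555505 249.35919014]
```

```bash
python3 -m creep '{"offset":[[0.030,-0.0113,0.040],[0.030,-0.0113,0.040],[0.030,-0.0113,0.040],[0,0,0]],"rotation":[[0,0,0],[0,0,0],[0,0,0.1],[0,0,0]]}'
python3 - <<'E'
from h import *
s,p=snap("wrist","w2"); rep(s); import pickle; pickle.dump(p,open("w2.pkl","wb"))
cv2.imwrite("pics/w2c.png",cv2.resize(cv2.imread("pics/w2.png")[100:320,130:390],None,fx=2.7,fy=2.7,interpolation=cv2.INTER_CUBIC))
E
```

```text
time_s: 2.2
ee_pos: [508.1, 106.1, 107.8]
ee_rot: [-179.5, -0.0, 100.1]
force: [0.8, 0.3, -0.1]
gripper_width: 91.0
t 2.2 [508.1 106.1 107.8] [-1.7953e+02 -3.0000e-02  1.0007e+02] F [ 0.8  0.3 -0.1] w 91.0 q [ 10.5  18.9 105.5   0.   56.    0.4]
```

View pics/w2.png

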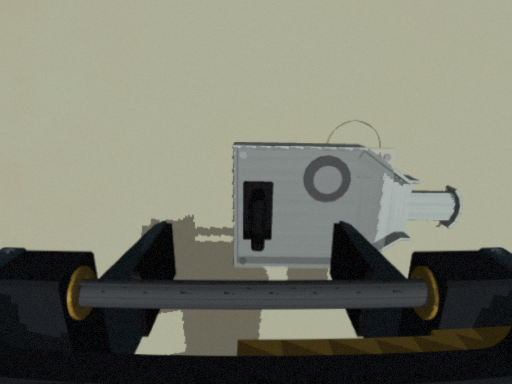

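View pics/w2c.png

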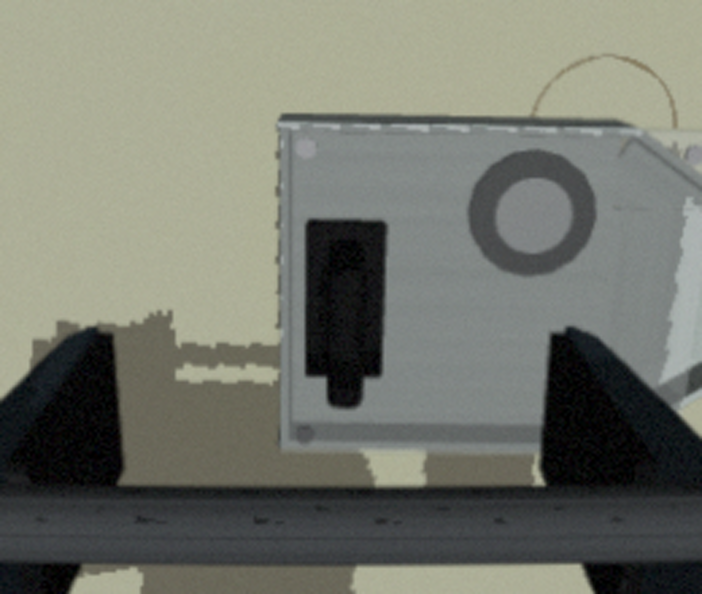

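The handle is seen between the fingertips: foot corners at crop (306,221), (386,221), (383,378), (305,377), and the tab's near top end at about (345,408). I refit the tray pose with this picture too.

```bash
cat > fit.py <<'E'
from h import *
import pickle
from scipy.optimize import least_squares
p=pickle.load(open("w2.pkl","rb")); p1=pickle.load(open("w1.pkl","rb"))
f=lambda uv:(130+(uv[0]+.5)/2.7-.5,100+(uv[1]+.5)/2.7-.5)
g=lambda uv:(195+(uv[0]+.5)/4-.5,30+(uv[1]+.5)/4-.5)
A=[((92,-25,30),(306,221)),((68,-25,30),(386,221)),((68,25,30),(383,378)),((92,25,30),(305,377)),((80,20,64),(345,407)),((100,-53,23),(279,123)),((100,53,23),(283,449))]
B=[((92,-25,30),(57,162)),((68,-25,30),(145,162)),((68,25,30),(146,347)),((92,25,30),(62,347)),((-54,-13,9),(574,217)),((-54,13,9),(568,310)),((-100,0,16),(732,258)),((100,-53,23),(29,62)),((100,53,23),(40,441))]
def world(v,X): return Ro.from_euler('z',v[2],degrees=True).apply(np.atleast_2d(np.array(X,float)))+[v[0],v[1],0]
def r(v,L,p,f): return (np.array([w2px("wrist",X,p) for X in world(v,[a for a,_ in L])])-np.array([f(b) for _,b in L])).ravel()
if __name__=="__main__":
    for nm,fn in [("A",lambda v:r(v,A,p,f)),("B",lambda v:r(v,B,p1,g)),("AB",lambda v:np.r_[r(v,A,p,f),r(v,B,p1,g)])]:
        o=least_squares(fn,[590,112,-170],loss='soft_l1'); v=o.x; print(nm,"tray",v.round(2),"handle",world(v,[80,0,50]).round(1),"pocket",world(v,[-77,0,9]).round(1)); print(np.round(fn(v).reshape(-1,2),1).tolist())
    rep()
E
python3 fit.py
```

```text
A tray [ 591.57  117.59 -170.16] handle [[512.7 103.9  50. ]] pocket [[667.4 130.8   9. ]]
[[-0.4, -0.4], [0.4, -0.2], [0.2, 0.2], [0.2, 0.4], [0.2, 1.8], [-0.4, -0.9], [-0.3, -0.2]]
B tray [ 592.27  116.76 -170.45] handle [[513.4 103.5  50. ]] pocket [[668.2 129.5   9. ]]
[[-0.0, -0.3], [0.1, -0.4], [0.5, 0.4], [-0.0, 0.5], [-0.4, -0.4], [-0.3, -0.7], [0.2, 1.5], [-0.2, -1.4], [0.1, 1.5]]
AB tray [ 591.89  117.04 -170.42] handle [[513.  103.7  50. ]] pocket [[667.8 129.8   9. ]]
[[0.0, -0.2], [0.9, 0.2], [0.3, 0.5], [0.3, 0.6], [0.4, 2.1], [0.2, -0.7], [-0.3, -0.1], [-0.4, -0.6], [-0.2, -0.7], [0.2, 0.2], [-0.3, 0.2], [-0.7, -0.8], [-0.5, -1.0], [-0.0, 1.2], [-0.5, -1.7], [-0.2, 1.2]]
t 2.25 [511.  105.5 109.9] [-179.86    0.    100.01] F [ 1.2 -0.9 -0.1] w 91.4 q [ 10.4  18.9 105.3  -0.   56.    0.4]
```

```bash
python3 -m creep '{"offset":[[-0.002,0.0017,0.030],[0,0,0.030],[0,0,0.010],[0,0,0],[0,0,0]],"rotation":[[0,0,0.4],[0,0,0],[0,0,0],[0,0,0],[0,0,0]]}'
python3 - <<'E'
from h import *
s,p=snap("wrist","w3"); rep(s);
for _ in range(3): grab_frame("wrist"); rep()
E
```

```text
time_s: 2.88
ee_pos: [515.8, 102.7, 41.9]
ee_rot: [179.8, -0.0, 99.4]
force: [-0.6, -0.2, 0.2]
gripper_width: 91.5
t 2.88 [515.8 102.7  41.9] [179.83  -0.    99.4 ] F [-0.6 -0.2  0.2] w 91.5 q [ 10.   23.8 109.5   0.   46.5   0.6]
t 2.98 [515.5 102.7  41.7] [179.85  -0.    99.41] F [-0.1  0.4  0.5] w 91.0 q [ 10.   23.8 109.6   0.   46.5   0.6]
t 3.02 [515.3 102.7  41.5] [179.88  -0.    99.41] F [0.  0.4 0.1] w 91.2 q [ 10.   23.8 109.6   0.   46.5   0.6]
t 3.08 [515.1 102.7  41.3] [ 1.799e+02 -1.000e-02  9.941e+01] F [0.6 0.  0.1] w 91.2 q [ 10.   23.8 109.6   0.   46.5   0.6]
```

View pics/w3.png

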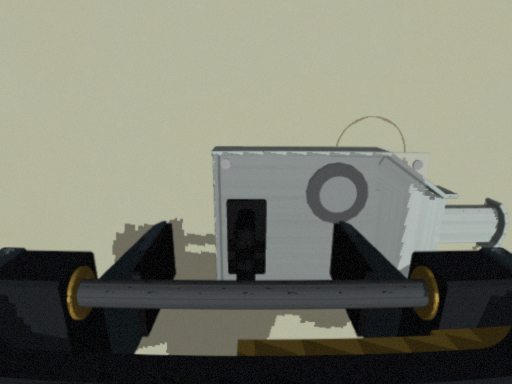

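The tab (column about 247) stands between the fingertips (172 and 335, centre 253), so it is nearly centred. I go down the last 7 mm and close.

```bash
python3 -m creep '{"offset":[[0.001,-0.0015,0.004],[0,0,0.003],[0,0,0],[0,0,0]],"rotation":[[0,0,-0.1],[0,0,0],[0,0,0],[0,0,0]]}'
python3 -m creep '{"offset":[[0,0,0],[0,0,0],[0,0,0],[0,0,0],[0,0,0]],"rotation":[[0,0,0],[0,0,0],[0,0,0],[0,0,0],[0,0,0]]}' 1 50
python3 -m creep '{"offset":[[0,0,0],[0,0,0],[0,0,0],[0,0,0]],"rotation":[[0,0,0],[0,0,0],[0,0,0],[0,0,0]]}'
python3 - <<'E'
from h import *
s,p=snap("wrist","w4"); rep(s)
E
```

```text
time_s: 3.58
ee_pos: [512.9, 103.4, 33.4]
ee_rot: [-180.0, -0.0, 99.5]
force: [0.0, 0.1, 0.4]
gripper_width: 91.0
time_s: 4.2
ee_pos: [512.9, 103.3, 33.5]
ee_rot: [180.0, -0.0, 99.5]
force: [0.6, -0.1, 0.6]
gripper_width: 44.1
time_s: 4.7
ee_pos: [512.8, 103.3, 33.4]
ee_rot: [-180.0, -0.0, 99.5]
force: [-0.0, -0.4, 0.2]
gripper_width: 10.2
t 4.7 [512.8 103.3  33.4] [-179.99   -0.     99.51] F [-0.  -0.4  0.2] w 10.2 q [ 10.1  24.3 110.3   0.   45.4   0.6]
```

View pics/w4.png

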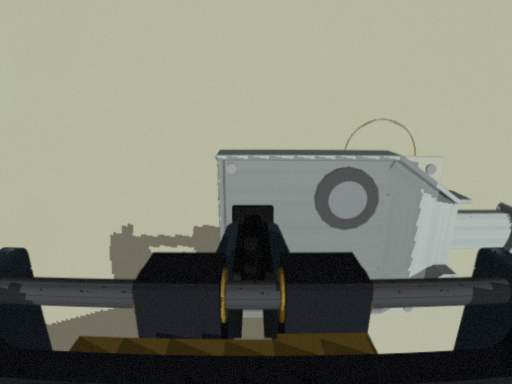

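```bash
python3 -m creep '{"offset":[[0,0,0],[0,0,-0.001],[0,0.0006,-0.0031],[0,0.0013,-0.0062],[0,0.0013,-0.0062]],"rotation":[[0,0,0],[0,0,0],[1,0,0],[2,0,0],[2,0,0]]}'
python3 -m creep '{"offset":[[0,0.0006,-0.0031],[0,0,0],[0,0,0]],"rotation":[[1,0,0],[0,0,0],[0,0,0]]}'
python3 - <<'E'
from h import *
s,p=snap("wrist","w5"); rep(s)
E
```

```text
time_s: 5.38
ee_pos: [516.6, 104.0, 50.1]
ee_rot: [-174.9, -0.0, 99.5]
force: [1.4, 0.6, -3.2]
gripper_width: 9.5
time_s: 5.75
ee_pos: [516.8, 104.0, 52.6]
ee_rot: [-173.9, -0.0, 99.5]
force: [-0.3, -0.2, -2.2]
gripper_width: 9.7
t 5.75 [516.8 104.   52.6] [-173.95   -0.     99.5 ] F [-0.3 -0.2 -2.2] w 9.7 q [1.01e+01 2.59e+01 1.04e+02 1.00e-01 5.62e+01 5.00e-01]
```

View pics/w5.png

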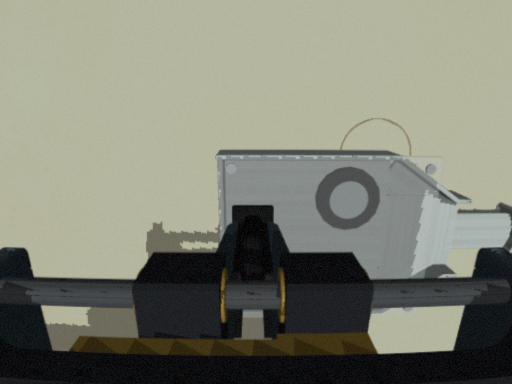

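The tray turns rigidly with the hand at 6°. The disc is at (348,198) and has not slid yet. I carry on tipping.

```bash
python3 -m creep '{"offset":[[0,0.0006,-0.0031],[0,0.0013,-0.0062],[0,0.0013,-0.0062],[0,0.0013,-0.0062],[0,0.0013,-0.0062]],"rotation":[[1,0,0],[2,0,0],[2,0,0],[2,0,0],[2,0,0]]}'
python3 -m creep '{"offset":[[0,0.0013,-0.0062],[0,0.0013,-0.0062],[0,0.0013,-0.0062],[0,0.0013,-0.0062],[0,0.0013,-0.0062]],"rotation":[[2,0,0],[2,0,0],[2,0,0],[2,0,0],[2,0,0]]}'
python3 -m creep '{"offset":[[0,0,0],[0,0,0],[0,0,0],[0,0,0],[0,0,0]],"rotation":[[0,0,0],[0,0,0],[0,0,0],[0,0,0],[0,0,0]]}'
python3 -m creep '{"offset":[[0,0,0],[0,0,0],[0,0,0],[0,0,0],[0,0,0]],"rotation":[[0,0,0],[0,0,0],[0,0,0],[0,0,0],[0,0,0]]}'
python3 - <<'E'
from h import *
s,p=snap("wrist","w6"); rep(s); snap("side","s6"); crop("pics/s6.png","pics/s6c.png",190,140,350,260,5)
E
```

```text
time_s: 6.42
ee_pos: [527.9, 105.9, 79.8]
ee_rot: [-164.9, -0.0, 99.5]
force: [-0.6, 0.4, -1.9]
gripper_width: 9.5
time_s: 7.05
ee_pos: [544.1, 108.6, 106.8]
ee_rot: [-155.0, -0.0, 99.5]
force: [-0.5, -0.7, -2.5]
gripper_width: 9.7
time_s: 7.68
ee_pos: [543.3, 108.5, 106.7]
ee_rot: [-155.0, -0.0, 99.5]
force: [-0.5, -0.7, -2.5]
gripper_width: 10.3
time_s: 8.3
ee_pos: [543.5, 108.5, 106.6]
ee_rot: [-155.0, -0.0, 99.5]
force: [-0.7, 0.2, -1.8]
gripper_width: 9.8
t 8.3 [543.5 108.5 106.6] [-155.     -0.     99.51] F [-0.7  0.2 -1.8] w 9.8 q [10.  34.8 82.7  0.2 87.4  0.4]
```

View pics/w6.png

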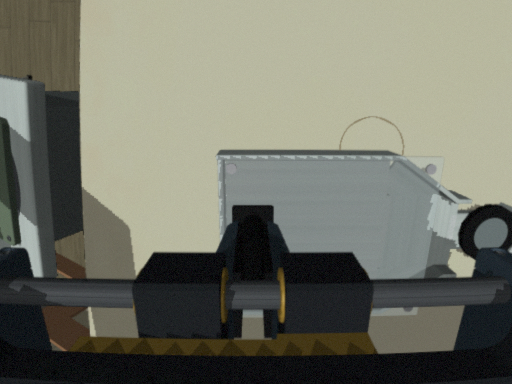

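View pics/s6c.png

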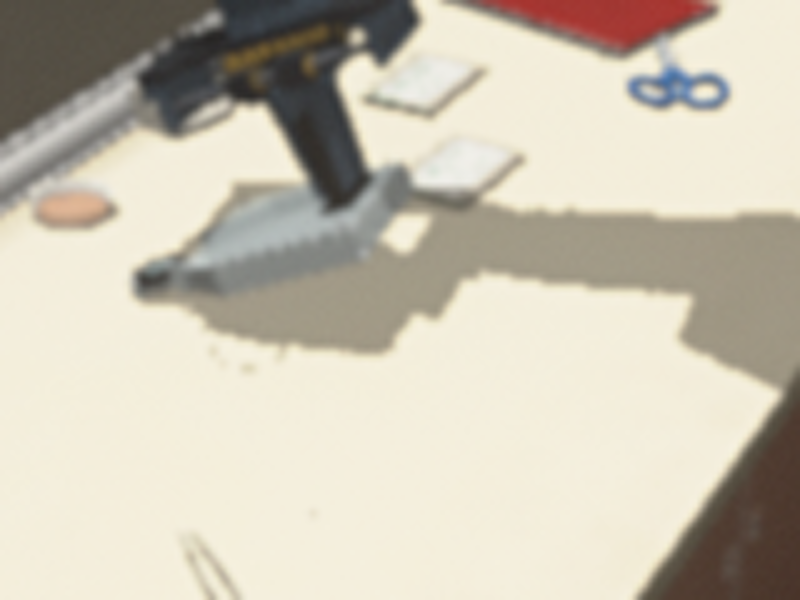

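The disc slid down: it now lies in the pocket against the end stop at about (487,235), and the tray has been held at 25° for over 1 s. I lower it back along the same arc.

```bash
python3 -m creep '{"offset":[[0,-0.0011,0.0062],[0,-0.0011,0.0062],[0,-0.0011,0.0062],[0,-0.0011,0.0062],[0,-0.0011,0.0062]],"rotation":[[-2,0,0],[-2,0,0],[-2,0,0],[-2,0,0],[-2,0,0]]}'
python3 -m creep '{"offset":[[0,-0.0011,0.0062],[0,-0.0011,0.0062],[0,-0.0011,0.0062],[0,-0.0011,0.0062],[0,-0.0011,0.0062]],"rotation":[[-2,0,0],[-2,0,0],[-2,0,0],[-2,0,0],[-2,0,0]]}'
python3 -m creep '{"offset":[[0,-0.0006,0.0031],[0,-0.0006,0.0031],[0,-0.0006,0.0031],[0,0,0],[0,0,0]],"rotation":[[-1,0,0],[-1,0,0],[-1,0,0],[0,0,0],[0,0,0]]}'
python3 - <<'E'
from h import *
rep()
plan([512.8,103.3,41.8],[-178,0,99.5],1)
E
```

```text
time_s: 9.02
ee_pos: [527.3, 105.8, 79.4]
ee_rot: [-165.0, -0.0, 99.5]
force: [0.6, 0.3, -2.6]
gripper_width: 9.7
time_s: 9.65
ee_pos: [515.9, 103.9, 50.1]
ee_rot: [-175.0, -0.0, 99.5]
force: [-0.2, 0.7, -2.5]
gripper_width: 9.7
time_s: 10.28
ee_pos: [514.3, 103.6, 41.2]
ee_rot: [-178.0, -0.0, 99.5]
force: [-0.5, 0.3, -2.8]
gripper_width: 9.7
t 10.28 [514.3 103.6  41.2] [-1.7802e+02 -1.0000e-02  9.9500e+01] F [-0.5  0.3 -2.8] w 9.7 q [ 10.1  24.7 108.1   0.   49.2   0.6]
0 off [-0.0, -0.0015, -0.0005] rot [0.02, -0.01, 0.0]
```

```bash
python3 -m creep '{"offset":[[0,-0.0006,0.0031],[0,-0.0006,0.0031],[0,0,0.0005],[0,0,0],[0,0,0]],"rotation":[[-1,0,0],[-1,0,0],[0,0,0],[0,0,0],[0,0,0]]}'
python3 -m creep '{"offset":[[0,0,0.0005],[0,0,0.0005],[0,0,0],[0,0,0]],"rotation":[[0,0,0],[0,0,0],[0,0,0],[0,0,0]]}'
```

```text
time_s: 10.9
ee_pos: [512.9, 103.4, 34.6]
ee_rot: [180.0, -0.0, 99.5]
force: [-0.6, -0.6, -2.1]
gripper_width: 10.0
time_s: 11.4
ee_pos: [512.7, 103.3, 33.5]
ee_rot: [180.0, -0.0, 99.5]
force: [-0.3, -0.1, -2.2]
gripper_width: 9.6
```

```bash
python3 -m creep '{"offset":[[0,0,0.0005],[0,0,0],[0,0,0]],"rotation":[[0,0,0],[0,0,0],[0,0,0]]}'
```

```text
time_s: 11.78
ee_pos: [512.7, 103.3, 33.4]
ee_rot: [180.0, -0.0, 99.5]
force: [-1.8, -0.1, 4.8]
gripper_width: 9.7
```

Contact is made (force +4.8 N at the starting height). I release and rise.

```bash
python3 -m creep '{"offset":[[0,0,0],[0,0,0],[0,0,0],[0,0,0],[0,0,0]],"rotation":[[0,0,0],[0,0,0],[0,0,0],[0,0,0],[0,0,0]]}' 0.5 20
python3 -m creep '{"offset":[[0,0,0],[0,0,-0.020],[-0.01,0,-0.04],[-0.03,0.02,-0.05],[-0.03,0.02,-0.05]],"rotation":[[0,0,0],[0,0,0],[0,0,0],[0,0,0],[0,0,0]]}'
python3 - <<'E'
from h import *
rep()
plan([640,25,220],[180,0,99.5],3)
E
```

```text
time_s: 12.4
ee_pos: [512.7, 103.3, 32.9]
ee_rot: [180.0, -0.0, 99.5]
force: [-0.6, 0.9, 0.1]
gripper_width: 45.7
time_s: 13.02
ee_pos: [563.8, 40.4, 194.6]
ee_rot: [180.0, -0.0, 99.5]
force: [1.0, -0.0, -0.8]
gripper_width: 45.7
t 13.03 [563.8  40.4 194.6] [ 1.7999e+02 -1.0000e-02  9.9550e+01] F [ 1.  -0.  -0.8] w 45.7 q [ 2.9 18.2 92.7  0.  69.1 -6.6]
0 off [-0.0093, 0.0242, -0.0085] rot [0.0, -0.0, 0.02]
1 off [-0.0093, 0.0242, -0.0085] rot [0.0, -0.0, 0.02]
2 off [-0.0092, 0.0242, -0.0085] rot [0.0, -0.0, 0.02]
```

```bash
python3 - <<'E'
from h import *
plan([628,123,140],[180,0,9.6],9)
E
```

```text
0 off [0.0079, 0.0086, 0.0061] rot [0.0, -0.0, 9.99]
1 off [0.0092, 0.0071, 0.0061] rot [0.0, -0.0, 9.99]
2 off [0.0103, 0.0053, 0.0061] rot [0.0, -0.0, 9.99]
3 off [0.0111, 0.0035, 0.0061] rot [0.0, -0.0, 9.99]
4 off [0.0115, 0.0015, 0.0061] rot [0.0, -0.0, 9.99]
5 off [0.0116, -0.0005, 0.0061] rot [0.0, -0.0, 9.99]
6 off [0.0113, -0.0025, 0.0061] rot [0.0, -0.0, 9.99]
7 off [0.0107, -0.0045, 0.0061] rot [0.0, -0.0, 9.99]
8 off [0.0098, -0.0063, 0.0061] rot [0.0, -0.0, 9.99]
```

```bash
python3 -m creep '{"offset":[[0.008,0.0086,0.006],[0.009,0.007,0.006],[0.010,0.005,0.006],[0.011,0.0035,0.006],[0.0115,0.0015,0.006]],"rotation":[[0,0,10],[0,0,10],[0,0,10],[0,0,10],[0,0,10]]}' 0.35
python3 -m creep '{"offset":[[0.0116,-0.0005,0.006],[0.0113,-0.0025,0.006],[0.0107,-0.0045,0.006],[0.010,-0.006,0.006],[0,0,0]],"rotation":[[0,0,10],[0,0,10],[0,0,10],[0,0,10],[0,0,0]]}'
python3 -m creep '{"offset":[[0,0,0],[0,0,0],[0,0,0]],"rotation":[[0,0,0],[0,0,0],[0,0,0]]}'
python3 - <<'E'
from h import *
import pickle
s,p=snap("wrist","w7"); rep(s); pickle.dump(p,open("w7.pkl","wb")); 
E
```

```text
time_s: 13.65
ee_pos: [598.9, 86.5, 162.6]
ee_rot: [-180.0, 0.0, 49.2]
force: [-0.6, -0.1, 0.4]
gripper_width: 59.2
time_s: 14.28
ee_pos: [627.5, 123.1, 138.2]
ee_rot: [-180.0, 0.1, 9.7]
force: [-0.9, 0.1, 0.3]
gripper_width: 59.4
time_s: 14.65
ee_pos: [627.6, 122.4, 139.3]
ee_rot: [-180.0, -0.0, 9.5]
force: [-0.0, -1.3, -0.0]
gripper_width: 59.3
t 14.65 [627.6 122.4 139.3] [-1.80e+02 -3.00e-02  9.53e+00] F [-0.  -1.3 -0. ] w 59.3 q [10.  27.  87.   0.  66.  90.5]
```

View pics/w7.png

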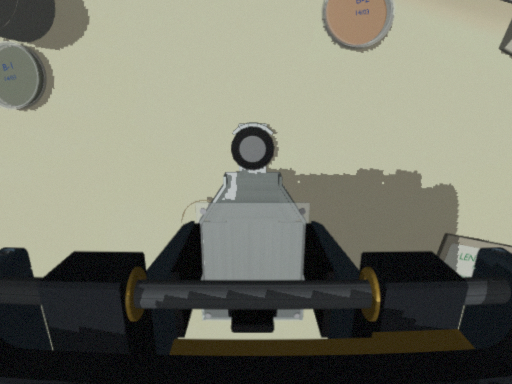

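```bash
python3 - <<'E'
from h import *
crop("pics/w7.png","pics/w7c.png",190,110,320,210,6)
E
```

```text
(no output)
```

View pics/w7c.png

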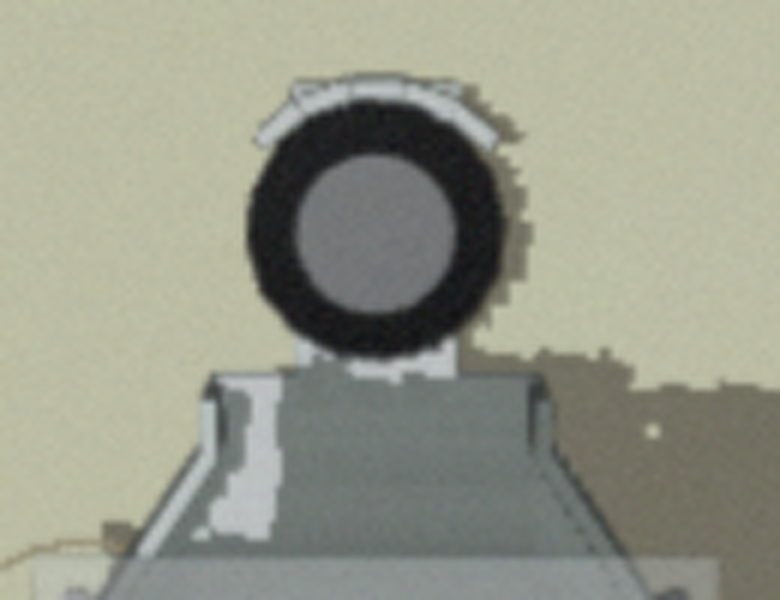

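The disc is home and seated against the end stop, glass side up, with its centre at crop (376,229), which is pixel (252.5,148).

```bash
python3 - <<'E'
from h import *
import pickle
p=pickle.load(open("w7.pkl","rb"))
g=lambda uv:(190+(uv[0]+.5)/6-.5,110+(uv[1]+.5)/6-.5)
d=px2w("wrist",g((376,229)),15,p); print(d)
a,b=px2w("wrist",g((248,229)),15,p),px2w("wrist",g((503,229)),15,p); print("diam",np.linalg.norm(a-b))
a,b=px2w("wrist",g((376,99)),15,p),px2w("wrist",g((376,358)),15,p); print("diam",np.linalg.norm(a-b))
a,b=px2w("wrist",g((258,140)),16,p),px2w("wrist",g((497,140)),16,p); print("stop ends",a,b)
rep()
plan([d[0],d[1],60],[180,0,9.6],2)
E
```

```text
[669.82702601 129.76937886  15.        ]
diam 38.68594447360827
diam 39.28533013486152
stop ends [680.15494956 149.39238376  16.        ] [686.09349125 114.17082022  16.        ]
t 14.7 [627.6 122.5 139.3] [-1.80e+02 -3.00e-02  9.52e+00] F [ 0.4 -0.3  0. ] w 59.1 q [10.  27.  87.   0.  66.  90.5]
0 off [0.0214, -0.0001, 0.0397] rot [-0.0, -0.01, -0.04]
1 off [0.0214, -0.0001, 0.0397] rot [-0.0, -0.01, -0.04]
```

```bash
python3 -m creep '{"offset":[[0.0214,0,0.040],[0.0214,0,0.040],[0,0,0.015],[0,0,0],[0,0,0]],"rotation":[[0,0,0],[0,0,0],[0,0,0],[0,0,0],[0,0,0]]}'
python3 -m creep '{"offset":[[0,0,0],[0,0,0],[0,0,0]],"rotation":[[0,0,0],[0,0,0],[0,0,0]]}'
python3 - <<'E'
from h import *
import pickle
s,p=snap("wrist","w8"); rep(s); pickle.dump(p,open("w8.pkl","wb")); crop("pics/w8.png","pics/w8c.png",150,160,350,310,4)
E
```

```text
time_s: 15.32
ee_pos: [670.4, 129.9, 45.8]
ee_rot: [-180.0, -0.1, 9.5]
force: [0.5, 0.2, 0.7]
gripper_width: 59.2
time_s: 15.7
ee_pos: [670.0, 129.8, 44.6]
ee_rot: [-180.0, -0.0, 9.5]
force: [0.2, 0.5, -0.7]
gripper_width: 59.5
t 15.7 [670.  129.8  44.6] [-1.80e+02 -5.00e-02  9.51e+00] F [ 0.2  0.5 -0.7] w 59.5 q [10.  35.3 86.8  0.  57.9 90.5]
```

View pics/w8c.png

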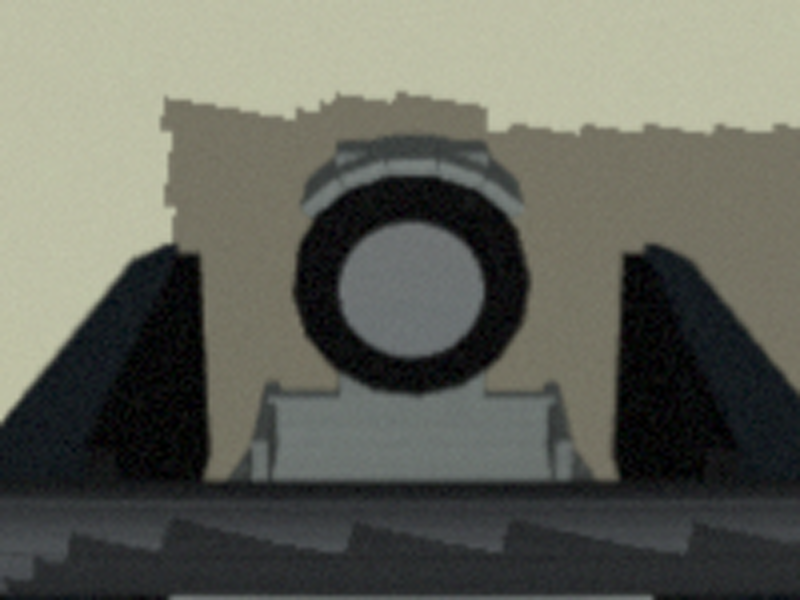

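The disc at crop (412,284) is centred between the fingertips (203 and 622). I check the fore-aft position from this view.

```bash
python3 - <<'E'
from h import *
import pickle
p=pickle.load(open("w8.pkl","rb"))
g=lambda uv:(150+(uv[0]+.5)/4-.5,160+(uv[1]+.5)/4-.5)
d=px2w("wrist",g((412,285)),15,p); print(d)
s=env.state(); print(Ro.from_euler('xyz',s['ee_rot'],degrees=True).inv().apply(d-s['ee_pos']))
E
```

```text
[669.97674413 129.69081678  15.        ]
[2.39321471e-03 1.10654684e-01 2.93614668e+01]
```

```bash
python3 -m creep '{"offset":[[0,0,0.020],[0,0,0.012],[0,0,0.005],[0,0,0],[0,0,0]],"rotation":[[0,0,0],[0,0,0],[0,0,0],[0,0,0],[0,0,0]]}'
python3 -m creep '{"offset":[[0,0,0.002],[0,0,0],[0,0,0]],"rotation":[[0,0,0],[0,0,0],[0,0,0]]}'
```

```text
time_s: 16.38
ee_pos: [670.4, 129.9, 7.5]
ee_rot: [-180.0, -0.1, 9.5]
force: [-0.4, 0.4, 0.3]
gripper_width: 59.4
time_s: 16.75
ee_pos: [669.9, 129.8, 5.1]
ee_rot: [-180.0, -0.0, 9.5]
force: [-0.4, 0.8, 0.0]
gripper_width: 59.0
```

```bash
python3 -m creep '{"offset":[[0,0,0],[0,0,0],[0,0,0],[0,0,0],[0,0,0]],"rotation":[[0,0,0],[0,0,0],[0,0,0],[0,0,0],[0,0,0]]}' 0.62 8
python3 -m creep '{"offset":[[0,0,0],[0,0,0],[0,0,0]],"rotation":[[0,0,0],[0,0,0],[0,0,0]]}'
python3 - <<'E'
from h import *
s,p=snap("wrist","w9"); rep(s); crop("pics/w9.png","pics/w9c.png",150,160,350,310,4)
E
```

```text
time_s: 17.38
ee_pos: [669.9, 129.8, 5.0]
ee_rot: [-180.0, -0.0, 9.5]
force: [0.7, -0.1, 0.2]
gripper_width: 39.4
time_s: 17.75
ee_pos: [669.9, 129.8, 5.0]
ee_rot: [-180.0, -0.0, 9.5]
force: [-0.4, -0.1, 0.4]
gripper_width: 39.2
t 17.75 [669.9 129.8   5. ] [-1.80e+02 -1.00e-02  9.51e+00] F [-0.4 -0.1  0.4] w 39.2 q [10.  37.7 88.8  0.  53.6 90.5]
```

View pics/w9c.png

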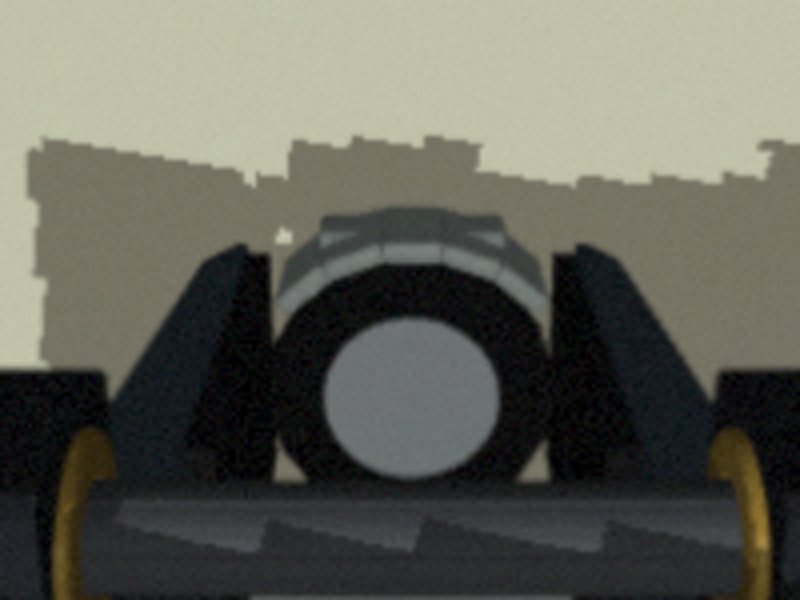

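The fingers hold the disc across its diameter (width about 39.3). I firm up slightly and lift.

```bash
python3 -m creep '{"offset":[[0,0,0],[0,0,0],[0,0,-0.003],[0,0,-0.008],[0,0,-0.010]],"rotation":[[0,0,0],[0,0,0],[0,0,0],[0,0,0],[0,0,0]]}' 0.8 12
python3 -m creep '{"offset":[[0,0,-0.020],[0,0,-0.030],[0,0,-0.040],[0,0,-0.02],[0,0,0]],"rotation":[[0,0,0],[0,0,0],[0,0,0],[0,0,0],[0,0,0]]}'
python3 - <<'E'
from h import *
s,p=snap("wrist","w10"); rep(s); plan([550,-70,140],[180,0,9.5],5)
E
```

```text
time_s: 18.42
ee_pos: [670.0, 129.8, 26.7]
ee_rot: [-180.0, -0.0, 9.5]
force: [0.0, -0.5, 0.1]
gripper_width: 38.9
time_s: 19.05
ee_pos: [671.1, 130.0, 138.8]
ee_rot: [-180.0, -0.3, 9.5]
force: [0.3, 0.5, -0.5]
gripper_width: 39.4
t 19.05 [671.1 130.  138.8] [-179.99   -0.3     9.5 ] F [ 0.3  0.5 -0.5] w 39.4 q [10.  30.7 80.5  0.  68.4 90.5]
0 off [-0.0303, 0.0354, -0.0007] rot [-0.0, -0.02, 0.0]
1 off [-0.0303, 0.0354, -0.0007] rot [-0.0, -0.02, 0.0]
2 off [-0.0303, 0.0354, -0.0007] rot [-0.0, -0.02, 0.0]
3 off [-0.0303, 0.0354, -0.0006] rot [-0.0, -0.02, 0.0]
4 off [-0.0303, 0.0354, -0.0006] rot [-0.0, -0.02, 0.0]
```

View pics/w10.png

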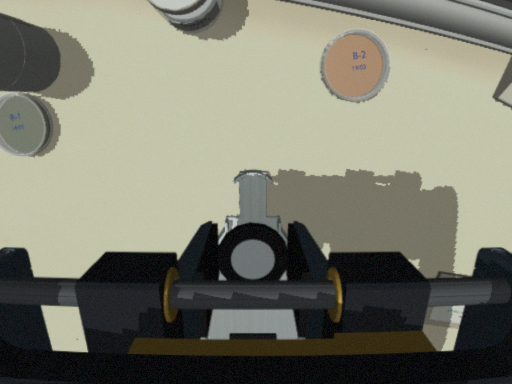

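The disc is held level between the fingers and the pocket is empty. Now to a view of the booklet.

```bash
python3 - <<'E'
from h import *
plan([520,-137,140],[180,0,9.5],7)
E
```

```text
0 off [-0.0274, 0.0341, -0.0005] rot [-0.0, -0.01, 0.0]
1 off [-0.0274, 0.0341, -0.0005] rot [-0.0, -0.01, 0.0]
2 off [-0.0274, 0.0341, -0.0005] rot [-0.0, -0.01, 0.0]
3 off [-0.0274, 0.0341, -0.0005] rot [-0.0, -0.01, 0.0]
4 off [-0.0274, 0.0341, -0.0005] rot [-0.0, -0.01, 0.0]
5 off [-0.0274, 0.0341, -0.0005] rot [-0.0, -0.01, 0.0]
6 off [-0.0274, 0.0341, -0.0005] rot [-0.0, -0.01, 0.0]
```

```bash
python3 -m creep '{"offset":[[-0.0274,0.034,0],[-0.0274,0.034,0],[-0.0274,0.034,0],[-0.0274,0.034,0],[-0.0274,0.034,0]],"rotation":[[0,0,0],[0,0,0],[0,0,0],[0,0,0],[0,0,0]]}'
python3 -m creep '{"offset":[[-0.0274,0.034,0],[-0.0274,0.034,0],[0,0,0],[0,0,0],[0,0,0]],"rotation":[[0,0,0],[0,0,0],[0,0,0],[0,0,0],[0,0,0]]}'
python3 - <<'E'
from h import *
import pickle
s,p=snap("wrist","w11"); rep(s); pickle.dump(p,open("w11.pkl","wb")); crop("pics/w11.png","pics/w11c.png",150,80,350,230,4)
E
```

```text
time_s: 19.73
ee_pos: [561.1, -61.5, 134.5]
ee_rot: [-180.0, 0.2, 9.5]
force: [1.1, -0.7, 0.1]
gripper_width: 39.4
time_s: 20.35
ee_pos: [520.3, -135.7, 135.5]
ee_rot: [-180.0, 0.0, 9.6]
force: [-0.2, -0.4, -0.3]
gripper_width: 39.3
t 20.35 [ 520.3 -135.7  135.5] [-1.7997e+02  2.0000e-02  9.5700e+00] F [-0.2 -0.4 -0.3] w 39.3 q [-15.9  18.6 101.3   0.   60.1  64.6]
```

View pics/w11.png

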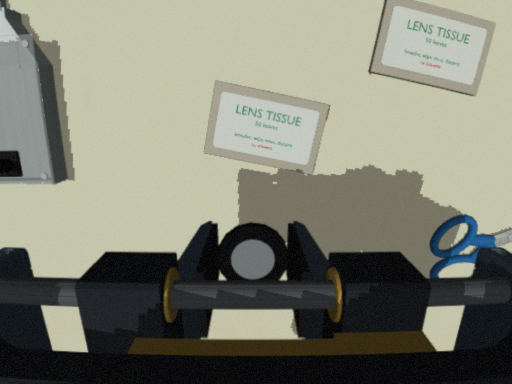

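View pics/w11c.png

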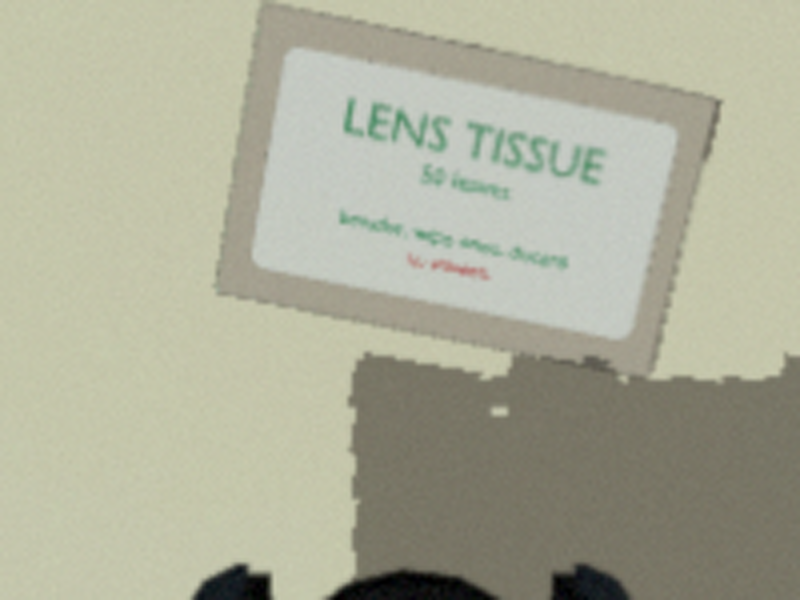

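The booklet's top face has its corners at crop (262,4), (721,99), (652,376) and (217,292). The look-alike at the upper right is farther away.

```bash
python3 - <<'E'
from h import *
import pickle
p=pickle.load(open("w11.pkl","rb"))
g=lambda uv:(150+(uv[0]+.5)/4-.5,80+(uv[1]+.5)/4-.5)
C=np.array([px2w("wrist",g(c),8,p) for c in [(262,4),(721,99),(652,376),(217,292)]]); print(C.round(1)); print([round(np.linalg.norm(C[i]-C[i-1]),1) for i in range(4)])
d1=(C[0]-C[2]);m=C.mean(0)
# diagonal intersection
A=np.c_[(C[2]-C[0])[:2],-(C[3]-C[1])[:2]]; t=np.linalg.solve(A,(C[1]-C[0])[:2]); c=C[0]+t[0]*(C[2]-C[0]); print(m,c)
rep(); plan([c[0],c[1],45],[180,0,9.6],3)
E
```

```text
[[ 614.8  -86.4    8. ]
 [ 612.1 -190.3    8. ]
 [ 547.7 -188.5    8. ]
 [ 550.2  -85.     8. ]]
[np.float64(64.6), np.float64(103.9), np.float64(64.5), np.float64(103.5)]
[ 581.18746354 -137.53953195    8.        ] [ 581.13043361 -137.60100468    8.        ]
t 20.4 [ 520.4 -135.7  135.6] [-1.7997e+02  2.0000e-02  9.5900e+00] F [-0.9 -0.6  0.1] w 39.4 q [-15.9  18.6 101.3   0.   60.1  64.6]
0 off [0.0199, 0.004, 0.0302] rot [-0.01, 0.01, -0.0]
1 off [0.0199, 0.004, 0.0302] rot [-0.01, 0.01, -0.0]
2 off [0.0199, 0.004, 0.0302] rot [-0.01, 0.01, -0.0]
```

The booklet measures 64.5 x 104 with its centre at (581.1, -137.6), which agrees with its known size and with the top view. I lower the disc over it.

```bash
python3 -m creep '{"offset":[[0.020,0.004,0.030],[0.020,0.004,0.030],[0.020,0.004,0.030],[0,0,0],[0,0,0]],"rotation":[[0,0,0],[0,0,0],[0,0,0],[0,0,0],[0,0,0]]}'
python3 -m creep '{"offset":[[0,0,0.015],[0,0,0.010],[0,0,0],[0,0,0],[0,0,0]],"rotation":[[0,0,0],[0,0,0],[0,0,0],[0,0,0],[0,0,0]]}'
python3 - <<'E'
from h import *
s,p=snap("wrist","w12"); rep(s)
E
```

```text
time_s: 21.02
ee_pos: [581.2, -138.0, 46.4]
ee_rot: [-180.0, -0.0, 9.6]
force: [0.7, 0.2, 0.7]
gripper_width: 39.5
time_s: 21.65
ee_pos: [581.5, -138.7, 21.3]
ee_rot: [180.0, -0.0, 9.5]
force: [-0.1, 0.2, 0.1]
gripper_width: 39.1
t 21.65 [ 581.5 -138.7   21.3] [ 1.7999e+02 -5.0000e-02  9.5000e+00] F [-0.1  0.2  0.1] w 39.1 q [-14.5  30.5 100.7   0.   48.8  66. ]
```

View pics/w12.png

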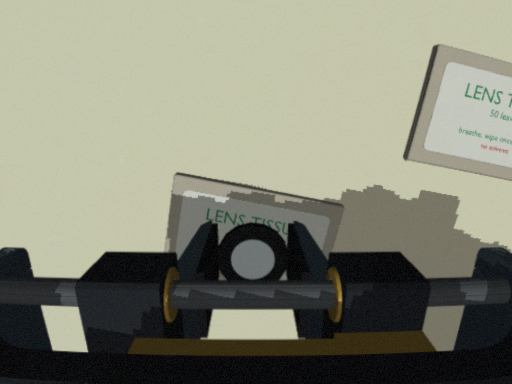

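```bash
python3 -m creep '{"offset":[[-0.0003,-0.001,0.005],[0,0,0.005],[0,0,0.002],[0,0,0],[0,0,0]],"rotation":[[0,0,0],[0,0,0],[0,0,0],[0,0,0],[0,0,0]]}'
python3 -m creep '{"offset":[[0,0,0.0005],[0,0,0],[0,0,0]],"rotation":[[0,0,0],[0,0,0],[0,0,0]]}'
```

```text
time_s: 22.32
ee_pos: [580.8, -137.6, 9.0]
ee_rot: [-180.0, -0.0, 9.5]
force: [-0.2, -0.4, 0.6]
gripper_width: 39.3
time_s: 22.7
ee_pos: [580.7, -137.6, 8.5]
ee_rot: [-180.0, -0.0, 9.5]
force: [0.2, -0.3, -0.7]
gripper_width: 39.1
```

```bash
python3 -m creep '{"offset":[[0,0,0.0003],[0,0,0],[0,0,0]],"rotation":[[0,0,0],[0,0,0],[0,0,0]]}' 0.8 3
python3 -m creep '{"offset":[[0,0,0],[0,0,0],[0,0,0],[0,0,0]],"rotation":[[0,0,0],[0,0,0],[0,0,0],[0,0,0]]}' 0.4
python3 - <<'E'
from h import *
s,p=snap("wrist","w13"); rep(s); crop("pics/w13.png","pics/w13c.png",150,160,350,310,4)
E
```

```text
time_s: 23.08
ee_pos: [580.8, -137.6, 8.2]
ee_rot: [-180.0, -0.0, 9.5]
force: [-0.4, 0.1, 0.2]
gripper_width: 39.6
time_s: 23.58
ee_pos: [580.8, -137.6, 8.2]
ee_rot: [-180.0, -0.0, 9.5]
force: [0.5, 1.3, 0.5]
gripper_width: 55.0
t 23.57 [ 580.8 -137.6    8.2] [-1.7999e+02 -1.0000e-02  9.5000e+00] F [0.5 1.3 0.5] w 55.0 q [-14.4  31.3 101.5   0.   47.2  66.1]
```

View pics/w13c.png

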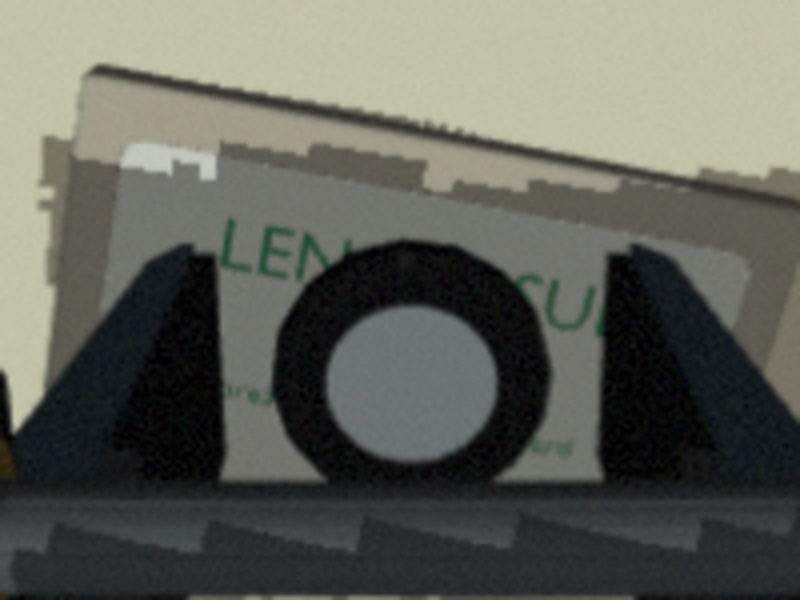

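The disc lies between the open fingers, glass up, on the booklet. I rise straight up and check.

```bash
python3 -m creep '{"offset":[[0,0,-0.008],[0,0,-0.02],[0,0,-0.04],[-0.02,0,-0.04],[-0.045,0,-0.03]],"rotation":[[0,0,0],[0,0,0],[0,0,0],[0,0,0],[0,0,0]]}'
python3 -m creep '{"offset":[[0,0,0],[0,0,0],[0,0,0]],"rotation":[[0,0,0],[0,0,0],[0,0,0]]}'
python3 - <<'E'
from h import *
import pickle
s,p=snap("wrist","w14"); rep(s); pickle.dump(p,open("w14.pkl","wb")); crop("pics/w14.png","pics/w14c.png",150,80,350,230,4)
snap("top","t14"); crop("pics/t14.png","pics/t14c.png",235,140,375,220,5.7)
E
```

```text
time_s: 24.25
ee_pos: [517.9, -148.7, 148.5]
ee_rot: [179.9, -0.2, 9.6]
force: [-0.8, -0.0, 0.2]
gripper_width: 54.9
time_s: 24.62
ee_pos: [517.0, -148.2, 145.2]
ee_rot: [-180.0, 0.1, 9.5]
force: [-0.1, -0.7, -0.1]
gripper_width: 55.0
t 24.62 [ 517.  -148.2  145.2] [-1.7996e+02  6.0000e-02  9.5200e+00] F [-0.1 -0.7 -0.1] w 55.0 q [-17.2  18.1 100.5   0.   61.5  63.2]
```

View pics/w14c.png

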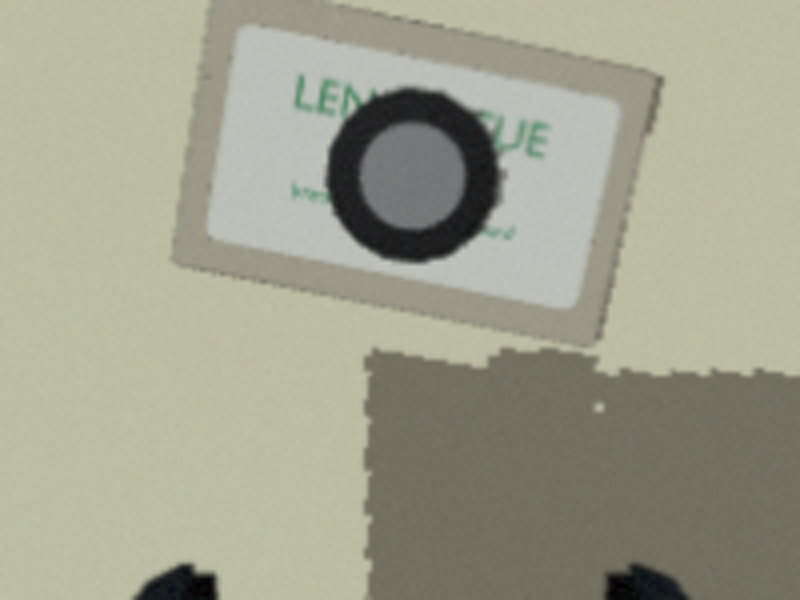

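View pics/t14c.png

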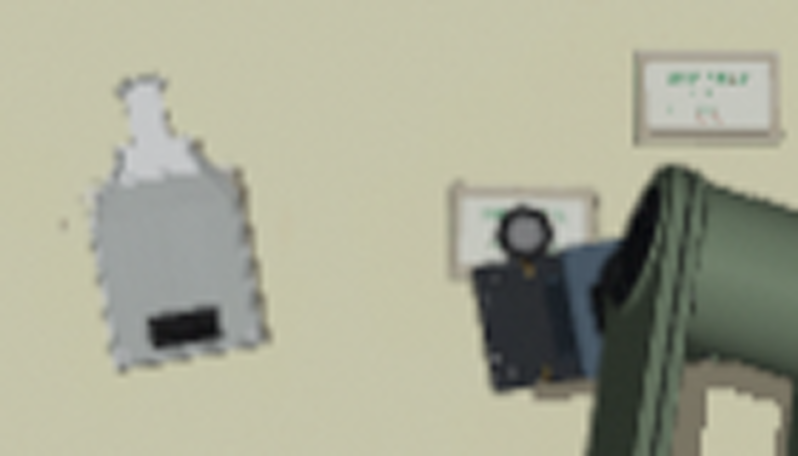

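```bash
python3 - <<'E'
from h import *
import pickle
p=pickle.load(open("w14.pkl","rb"))
g=lambda uv:(150+(uv[0]+.5)/4-.5,80+(uv[1]+.5)/4-.5)
print(px2w("wrist",g((413,175)),14,p)); C=[px2w("wrist",g(c),8,p) for c in [(663,74),(173,262)]]; print(np.mean(C,0))
rep(); env.job_done()
E
```

```text
[ 580.20626176 -137.76723736   14.        ]
[ 581.34649785 -137.74123949    8.        ]
t 24.73 [ 516.9 -148.1  145.1] [-1.7995e+02  8.0000e-02  9.5300e+00] F [-0.  -0.2 -0.2] w 54.7 q [-17.2  18.1 100.5   0.   61.5  63.2]
the job is handed in; nothing more can be done
```

The filter disc is lying flat, glass side up, in the middle of the booklet nearest the robot, and the job is handed in at 24.7 s of the 56 s allowed.

**What I did**
- I lifted the grey tray by its handle to 25° about its narrow end and held it there for over 1 s. The disc slid fully home against the end stop.
- I set the tray back flat at its starting height, with a contact force of about 5 N.
- I gripped the disc across its edge with the fingertips 5 mm above the worktop, carried it level, and released it on the booklet.

**Last checks**
- **Position:** in the wrist picture the disc centre is (580.2, -137.8) and the booklet centre (581.3, -137.7), about 1 mm apart.
- **Tray:** it stands flat with its pocket empty, and its outline in the top view matches the start to within a pixel or two.
- **Robot:** the arm is clear and touching nothing.

**Limitations**
- **Drop at release:** the fingertips reach about 4 mm below the disc, so it was let go roughly 4 mm above the booklet with the fingertips almost touching it. It landed flat, and I saw no shift.
- **Camera disagreement:** early on, the top camera and the wrist camera differed by 4 to 5 mm in y for the tray. I relied on the wrist camera and checked it up close before each grasp.

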